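# Flip the sprung end stop up and register a carved moulding against it

### The arm

A 6-joint arm with a two-finger parallel gripper is mounted at the origin on the work surface. World frame = base frame: x ahead of the robot, y to its left, z up, the work surface at z = 0. Lengths are in mm, angles in rad, forces in N, time in s.
With the tool pointing down it reaches from about 325 to 1000 mm from the base axis. Payload 5.1 kg.
Tool frame: the origin (TCP) lies at the very end of the fingers, on their centre line; the grasp point (between the pads) lies 19 mm behind it (grip_point_offset is the distance from the TCP to the grasp point, in mm); x points along the fingers, z is the direction in which the jaws open and shut, and the axes are right-handed (so a half turn about x gives the same grasp; the last joint's range is limited). The gripper opens to 85 mm and grips with 20 to 120 N. Pads are 22 mm wide; open, the fingers measure 114 mm over their backs; the gripper's body (76 mm by 85 mm) begins 54 mm behind the grasp point. The pads swing forward as they close: fully open they stand 13 mm farther back than shut.
Start: joints at [-1.432, 0.124, 1.65, -0, 1.367, -0.083], TCP at [142.959, -634.072, 231.322] pointing down, gripper open.
Joint ranges: [-2.61, 2.61], [-1.02, 2.33], [0.03, 2.71], [-1.35, 4.49], [0.32, 2.68], [-2.91, 2.91]. Speed limits (rad/s): [2.57, 2.57, 3.14, 3.14, 3.14, 3.14].

### API

Orientations are given as a rotation vector (axis times angle).
In Python, from workcell import * gives the robot as it stands.
- The arm moves only by the shell command python3 -m inch 'ROWS' [OPENING] [FORCE]. ROWS is JSON, a list that holds one entry, the list of rows, each a list of 6 numbers: the shift along the tool's x, y, z in m, then the turn, a rotation vector about the tool's x, y, z in degrees. In form: [[[tx, ty, tz, rx, ry, rz], ...]]. A call has 1 to 20 rows; each row shifts and turns the commanded pose from where the row before left it, along the tool's axes as they then stand; what a row does not reach is not made up. A row lasts 1/8 s, in which the tool goes at most 62.5 mm and 10.7 degrees, less where a joint would pass 70% of its speed; a pose out of reach is approached as far as the arm can. A call with a gripper value outside its range is refused whole. OPENING is the opening in per cent of the stroke, from 0 (shut) to 100 (fully open), set as the call begins (- or left out, the last holds). The fingers move at their own pace and stop on an object; FORCE is the grip in N (left out, the last holds). Time passes only in rows, so rows that do not move let the fingers close. It gives the time, the measured TCP pose, the force and the opening at its end, in the units of the state.
- get_state(): the state, without advancing time (a new reading comes with each control period).
- capture(name): name is "scene" or "top" or "wrist"; returns a dict with "img" (420x560x3 uint8, red, green, blue), "range_z" (420x560 float32, mm along the optical axis (not along the pixel's ray), 0 where there is no reading), "fx", "fy", "cx", "cy" (pixels), "k1" (the pictures are not rectified: a ray, as slopes to the right and down, at radius r is drawn at 1 + k1 r^2 times it, then the intrinsics apply), "position" and "rotation" of the camera in the world. Camera axes: x right, y up, looking along -z (the intrinsics and any distortion apply to the point x, -y, -z); pixel columns grow to the right and rows downward; lengths in mm; the calibration is good to about 2 mm. A picture is of the moment at which its call begins.
- sign_off(): hands the job in, once; it reports no verdict.
The state is a dict: "time_s": time; "joint_pos": joint angles; "dq": joint speeds; "joint_torque": joint torques, N m; "eef_pos": TCP position; "orientation": TCP orientation; "contact_force": force on the tool from outside, world axes, zero at the start; "torque": the same for the moment, N m; "opening": finger opening in mm.
Only numpy, scipy, OpenCV 4.12 (cv2) and the standard library are available. Lean on these libraries where they do the work, as an engineer would, in place of code of your own. Each camera call takes 0.05 s, during which the arm holds its last target.

### The job

The end stop on the bench is folded down: push it up and over its dead centre until it snaps upright onto its seat. Then set the carved moulding flat on the bench with its long side snug along the low fence, and press its end lightly but fully home against the stop's sprung rubber nose for a moment, without forcing the stop back off its seat. Let go and leave it there touching the nose, with the other things on the bench left alone.

Things in the scene. Friction and masses are not known exactly. Their poses are not given: they have to be found in the camera images.
- fence: Low fixed aluminium bar on the bench, 24 mm wide (x), 460 mm long (y), 10 mm high. Origin at the centre of its underside, on the bench; z up. Its front face, 12 mm from the origin on the -x side, looks towards the robot; the moulding belongs along that face.
- stop_foot: Fixed foot of the stop, near the fence's +y end, axes as the fence's, 34 mm in front of its origin. Origin on the bench below the pin (along x, 12 mm up). Foot 44 mm wide (x), y -5 to +32 mm, cheeks 20 high. Upright, the nose (rubber bar 22 mm long, 30 mm up) faces -y on a hand-set screw, its face 20 to 34 mm to -y of the pin: feel for it. It sinks 3 mm softly (0.4 N), then is solid.
- stop (a joint): Angle of the sprung blade (26 mm wide, 5 thick) about its pin: 0 folded as at the start, leaning 0.80 rad from upright to the foot's +y; 0.80 upright on its seat. The spring drives it to the nearer end: dead centre 0.45. A level push to -y at the thumb bar takes 5 to 10 N to start; never over 20 N. Upright, over about 10 N to +y on its nose forces it off its seat and flips it back.
- stop_tip (a point): Centre of the round thumb bar at the blade's top (10 mm diameter, 32 long along the pin), 66 mm from the pin. At the start 58 mm above the bench, 47 mm to the +y side of the pin; upright 78 mm above the bench. Free space on its +y side for the fingers.
- moulding_mid (a point): Centre of the loose carved wooden bar, 44 mm wide (x), 180 long (y), 42 high, carving 4 mm high on top, 0.15 to 0.31 kg. Starts flat, clear of fence and stop, turned up to 0.45 rad from the fence. Grip it across its width; fingertips 14 mm above the bench pass over the fence. Done, its centre is 34 mm in front of the fence's origin, its +y end on the stop's nose (a light press is 3 to 7 N).
There are look-alikes about, which are no part of the job. What is shaped like the stop_foot but blue or green is not meant.

How it is judged (in metres and radians):
On the way, in this order (a step that is already met when the one before it is completed fails the run):
1. the stop has snapped upright onto its seat (value of joint stop above 0.75 rad), for 0.2 s.
2. the moulding is pressed home on the stop's nose (over 1.5 N, nose sunk) with the stop still on its seat (contact force between moulding and stop_foot above 1.5 N and value of joint stop above 0.72 rad), for 0.3 s.
At the end, for the whole second after the job is handed in: The stop stands upright on its seat (within 0.05 rad); the moulding lies flat and still on the bench, carving up, along the fence (within 3.5 mm and 0.03 rad), its end still touching the stop's sprung nose (value of joint stop above 0.75 rad and x of moulding_mid in the frame of fence between -0.0375 and -0.031 m and angle between the y axis of moulding_mid and the y axis of fence, either way round below 0.03 rad and height (world z) of moulding_mid below 0.024 m and angle between moulding_mid's own z axis and vertical below 0.05 rad and linear speed of moulding below 0.01 m/s and contact force between moulding and stop_foot above 0.04 N).
It fails at once if the stop is pushed with more than 20 N by the robot (contact force between any of the fingers, the arm and stop_foot above 20 N).
It fails at once if the moulding forces the stop back off its seat (by more than 0.1 rad) (contact force between moulding and stop_foot above 0.3 N and value of joint stop below 0.7 rad).
It fails at once if the moulding is rammed into the stop with more than 20 N (contact force between moulding and stop_foot above 20 N).
It fails at once if another thing on the bench is shifted by more than 25 mm (distance of any of offcut, wax_tin, sand_block, dust_brush, mallet, square_rule, mug from where it was at the start of the episode above 0.025 m).
It also fails if it takes over 72 s, if anything falls off the work surface, if the arm or the gripper's body presses on something with over 40 N, if the wrist force passes 120 N, or if a joint passes its speed limit or range.

## Working session

There is one attempt and no reset: what is moved stays moved. The work goes in short steps, Python scripts to look and compute and a shell command to move; the robot and the scene stay as the last step left them, time stands still between calls to the robot, and variables do not carry over. Pictures are saved under pics/ and viewed, and the job is handed in when it is done.

```bash
mkdir -p pics; ls
cat > h.py <<'E'
from workcell import *
import numpy as np, cv2, json
from scipy.spatial.transform import Rotation as R
def snap(name,fn):
    c=capture(name); cv2.imwrite('pics/'+fn+'.png',c['img'][:,:,::-1]); np.savez('pics/'+fn+'.npz',**{k:v for k,v in c.items()}); return c
def load(fn): return dict(np.load('pics/'+fn+'.npz'))
def rot(c):
    r=np.array(c['rotation'],float)
    return r if r.shape==(3,3) else R.from_rotvec(r).as_matrix()
def cloud(c):
    z=c['range_z']; h,w=z.shape
    u,v=np.meshgrid(np.arange(w),np.arange(h))
    xd=(u-c['cx'])/c['fx']; yd=(v-c['cy'])/c['fy']
    x,y=xd.copy(),yd.copy()
    for _ in range(15):
        f=1+c['k1']*(x*x+y*y); x=xd/f;y=yd/f
    P=np.stack([x*z,-y*z,-z],-1)
    W=P@rot(c).T+np.array(c['position']); W[z==0]=np.nan
    return W
def ray(c,u,v,zw):
    xd=(u-c['cx'])/c['fx'];yd=(v-c['cy'])/c['fy'];x,y=xd,yd
    for _ in range(15):
        f=1+c['k1']*(x*x+y*y); x=xd/f;y=yd/f
    d=rot(c)@np.array([x,-y,-1.]); p=np.array(c['position'],float)
    return p+d*(zw-p[2])/d[2]
def proj(c,P):
    p=rot(c).T@(np.array(P)-c['position']); x=p[0]/-p[2]; y=-p[1]/-p[2]; f=1+c['k1']*(x*x+y*y)
    return c['cx']+c['fx']*x*f, c['cy']+c['fy']*y*f
E
python3 - <<'E'
from h import *
print(get_state())
for n in ['scene','top','wrist']:
    c=snap(n,n+'0'); print(n,c['fx'],c['k1'],c['position'],c['rotation'])
E
```

```text
pics
{'time_s': 0.0, 'joint_pos': array([-1.43162560e+00,  1.24515130e-01,  1.65166703e+00, -3.07935539e-06,
        1.36749483e+00, -8.25920300e-02]), 'dq': array([-5.51847212e-04, -2.02888001e-06, -1.31166035e-03, -8.48748157e-04,
       -1.42276648e-03,  1.90270402e-04]), 'joint_torque': array([ 1.55876660e-03, -4.23611891e+01, -3.65452445e+01, -3.21453319e-05,
        6.96951363e-03, -4.85914455e-07]), 'eef_pos': array([ 142.85867727, -633.4850899 ,  230.05064534]), 'orientation': array([ 1.04572301,  1.3075292 , -1.04333232]), 'contact_force': array([-0.31497151,  0.20177732,  0.92541141]), 'torque': array([-0.00127824,  0.00418673,  0.03665366]), 'opening': 85.49463764398777}
scene 497.82306151322615 -0.0762811162768564 [1166.87243016  326.80800582  647.08437141] [0.58846916 0.80392515 1.77132501]
top 390.0448527918593 -0.0742535272145923 [434.29744888  94.70605472 790.71141983] [ 0.05610858 -0.09077719 -1.54339489]
wrist 373.31554633961764 -0.048531591099364654 [ 212.43180695 -618.36688863  372.04077202] [-0.23641182  0.19054905 -1.33844966]
```

View pics/top0.png

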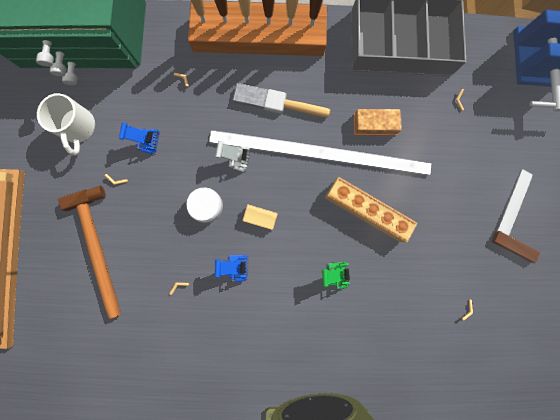

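View pics/scene0.png

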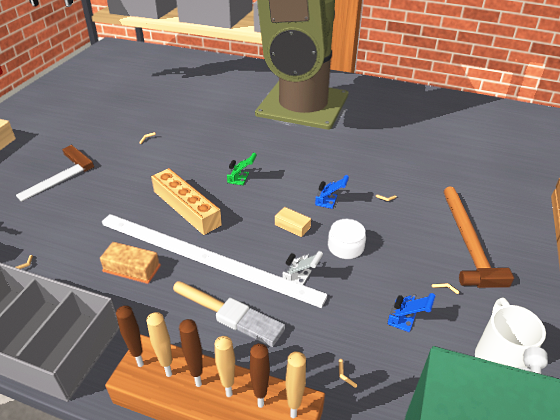

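The top view shows the fence from (212,135) to (430,170), the grey stop at (233,153) near its left (+y) end, and the moulding at (372,210). The wax tin is at (205,205) and the offcut at (260,217). Next I'll measure these.

Run:
```python
from h import *
t=load('top0'); s=load('scene0')
for nm,c,box in [('top',t,None),('scene',s,None)]:
    W=cloud(c); 
    print(nm,'bench z median',np.nanmedian(W[200:300,100:500,2]))
    img=c['img'].astype(int)
    m=(W[...,2]>6)&(W[...,2]<14)&(img.min(-1)>170)
    if nm=='top':
        roi=np.zeros_like(m); roi[120:180,205:440]=1; m&=roi
        k=m
    else:
        roi=np.zeros_like(m); roi[205:310,95:335]=1; k=m&roi
    P=W[k]; r=cv2.minAreaRect(P[:,:2].astype(np.float32)); print('fence',len(P),r,cv2.boxPoints(r).tolist(),np.median(P[:,2]))
    # moulding
    m=(W[...,2]>34)&(W[...,2]<55)
    roi=np.zeros_like(m)
    if nm=='top': roi[170:250,315:425]=1
    else: roi[160:240,140:230]=1
    P=W[m&roi]; r=cv2.minAreaRect(P[:,:2].astype(np.float32)); print('mould',len(P),r,cv2.boxPoints(r).tolist(),np.percentile(P[:,2],[5,50,95]))
big=lambda c,x0,y0,x1,y1,f,n: cv2.imwrite('pics/'+n,cv2.resize(c['img'][y0:y1,x0:x1,::-1],None,fx=f,fy=f,interpolation=cv2.INTER_CUBIC))
big(t,180,110,320,230,5,'t_stop.png'); big(s,250,220,390,320,5,'s_stop.png')
W=cloud(t); 
roi=W[135:180,205:260].reshape(-1,3); k=roi[:,2]>25; print(roi[k].min(0),roi[k].max(0)); k=roi[:,2]>48; print(len(roi[k]),np.median(roi[k],0))
W=cloud(s);roi=W[245:290,280:326].reshape(-1,3); k=roi[:,2]>25; print(roi[k].min(0),roi[k].max(0)); k=roi[:,2]>48; print(len(roi[k]),roi[k].mean(0))
for u,v in [(205,205),(260,217)]: print(cloud(t)[v,u])
```

```text
top bench z median 0.14316584441758096
fence 2490 ((588.4710693359375, 5.6905517578125), (459.7450866699219, 72.66078186035156), 83.29610443115234) [[525.55419921875, -218.36912536621094], [597.7181396484375, -226.85142517089844], [651.387939453125, 229.75022888183594], [579.2239990234375, 238.23252868652344]] 9.793687358576676
mould 2051 ((496.521484375, -94.85418701171875), (179.23960876464844, 44.94154357910156), 61.28180694580078) [[433.75225830078125, -162.65293884277344], [473.16571044921875, -184.2474365234375], [559.2907104492188, -27.055435180664062], [519.8772583007812, -5.4609375]] [39.65872115 42.43308463 45.18262086]
scene bench z median -0.4284912701872372
fence 2720 ((635.0271606445312, 9.7713623046875), (189.86886596679688, 448.8979797363281), 9.141937255859375) [[505.6379699707031, 216.28610229492188], [576.959228515625, -226.90988159179688], [764.4163818359375, -196.74337768554688], [693.0950927734375, 246.45260620117188]] 8.798708614906616
mould 1400 ((453.12255859375, -69.68109130859375), (182.9983367919922, 148.37136840820312), 61.45555877685547) [[344.2323913574219, -114.60933685302734], [474.5687255859375, -185.50714111328125], [562.0126953125, -24.752845764160156], [431.6763916015625, 46.14495849609375]] [36.66947227 41.29625785 43.82030363]
[571.20093483 151.79782601  25.19457833] [617.21538825 209.46024075  65.69206175]
158 [600.98836863 199.74433857  58.64233394]
[572.33579125 153.82071991  25.23969578] [620.83457477 210.91479747  64.60759968]
140 [606.43187064 202.53203806  57.48334151]
[495.08179751 228.84331073  42.2337458 ]
[475.89975873 123.11469983  22.90011919]
```

View pics/t_stop.png

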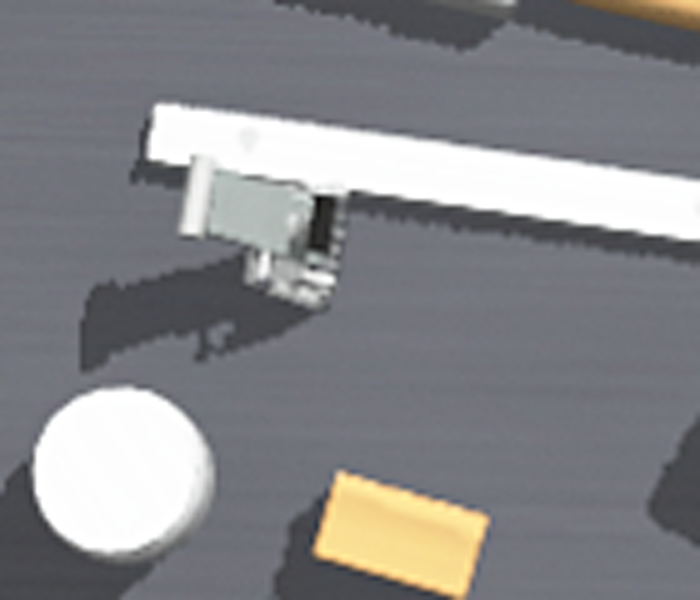

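View pics/s_stop.png

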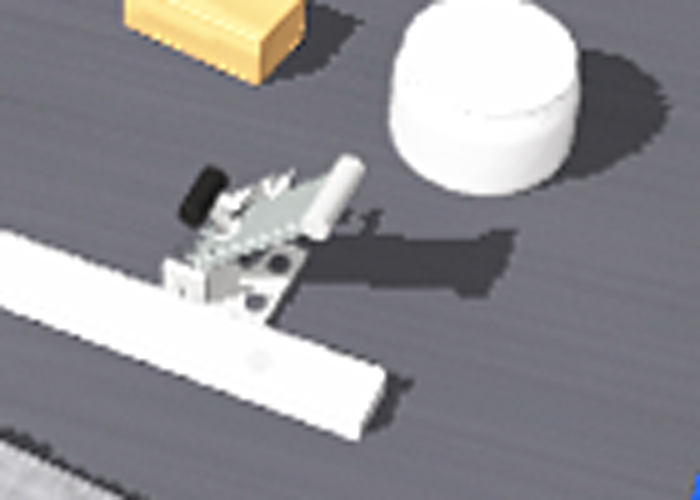

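Run:
```python
from h import *
for n,roi in [('top0',(120,180,205,440)),('scene0',(205,310,95,335))]:
    c=load(n);W=cloud(c);img=c['img'].astype(int);h=img.shape[0]
    v,u=np.mgrid[0:420,0:560]
    m=(img.min(-1)>185)&(img.max(-1)-img.min(-1)<25); r=np.zeros_like(m); r[roi[0]:roi[1],roi[2]:roi[3]]=1; m&=r
    m=m&(W[...,2]>5)&(W[...,2]<15)
    # intersect rays with plane z=10
    X=[];
    for vv,uu in zip(v[m],u[m]): X.append(ray(c,uu,vv,10.)[:2])
    X=np.array(X); 
    # iter: line in middle portion y -200..130
    a=np.arctan2(54,456)
    p0=np.array([588,5.])
    d=np.array([np.sin(a),np.cos(a)]);nn=np.array([np.cos(a),-np.sin(a)])
    for it in range(6):
        s=(X-p0)@d; q=(X-p0)@nn
        bs=np.arange(-200,110,6); lo=[];hi=[];sc=[]
        for b in bs:
            k=(s>=b)&(s<b+6)&(abs(q)<40)
            if k.sum()>5: lo.append(q[k].min());hi.append(q[k].max());sc.append(b+3)
        mid=(np.array(lo)+np.array(hi))/2; f=np.polyfit(sc,mid,1)
        r_=mid-np.polyval(f,sc); ok=abs(r_)<3; f=np.polyfit(np.array(sc)[ok],mid[ok],1)
        p0=p0+nn*f[1]; a+=np.arctan(f[0]); d=np.array([np.sin(a),np.cos(a)]);nn=np.array([np.cos(a),-np.sin(a)])
    k=abs((X-p0)@nn)<11; s=(X[k]-p0)@d
    cen=p0+d*(s.min()+s.max())/2
    print(n,'yaw offset',a,'center',cen,'len',s.max()-s.min(),'w',np.median(hi)-np.median(lo), 'front/back',np.median(lo),np.median(hi))
    # nose, tip in fence frame
    z=W[...,2]; 
    if n=='top0': box=(135,180,205,260)
    else: box=(245,290,280,326)
    P=W[box[0]:box[1],box[2]:box[3]].reshape(-1,3); I=img[box[0]:box[1],box[2]:box[3]].reshape(-1,3)
    L=np.c_[(P[:,:2]-cen)@nn,(P[:,:2]-cen)@d,P[:,2]]
    for nm,k in [('tip',(L[:,2]>50)&(I.min(1)>150)),('dark nose',(I.max(1)<55)&(L[:,2]>18))]:
        print(nm,k.sum(),L[k].min(0).round(1),np.median(L[k],0).round(1),L[k].max(0).round(1))
    k=(L[:,2]>15); print('all stop',L[k].min(0),L[k].max(0))
```

```text
top0 yaw offset 0.11694061858102137 center [612.04818886   3.09254618] len 458.9082437440592 w 22.32094124791991 front/back -11.182735694001853 11.138205553918057
tip 137 [-48.8 184.4  50.1] [-33.4 194.5  59.5] [-18.2 203.   65.7]
dark nose 37 [-43.4 148.7  37.1] [-33.  151.8  41.5] [-23.1 155.8  44.8]
all stop [-62.02173602 145.09777193  15.2438134 ] [-14.33503745 203.00396204  65.69206175]
scene0 yaw offset 0.11881631237969593 center [616.94189523   3.99195934] len 459.69657071245285 w 25.950312949949726 front/back -12.977882984256773 12.972429965692951
tip 116 [-52.8 187.1  50.3] [-33.7 197.3  60. ] [-19.8 202.3  64.6]
dark nose 56 [-45.2 147.   34.8] [-33.3 152.   39.8] [-25.  155.8  42.3]
all stop [-64.61740062 145.79668406  15.03641858] [-15.20757724 202.76308901  64.60759968]
```

```bash
cat >> h.py <<'E'
A=0.118; CEN=np.array([614.,3.5]); D=np.array([np.sin(A),np.cos(A)]); N=np.array([np.cos(A),-np.sin(A)])
def F(x,y,z): return np.r_[CEN+N*x+D*y,z]
def L(p): return np.r_[(p[:2]-CEN)@N,(p[:2]-CEN)@D,p[2]]
def st():
    s=get_state(); r=R.from_rotvec(s['orientation']).as_matrix()
    print('t',round(s['time_s'],2),'fence frame',L(s['eef_pos']).round(1),'F(fence)',np.r_[s['contact_force'][:2]@N,s['contact_force'][:2]@D,s['contact_force'][2]].round(2),'op',round(s['opening'],1))
    yaw=np.degrees(np.arctan2(r[:2,2]@D,r[:2,2]@N)); print('tool x',r[:,0].round(3),'jaw dir in fence frame deg (ccw)',yaw.round(2),'joint',s['joint_pos'].round(2))
    return s,r
def need(x,y,z,jawdeg=0):
    s,r=st(); rt=np.c_[[0,0,-1.],np.zeros(3),np.r_[N*np.cos(np.radians(jawdeg))+D*np.sin(np.radians(jawdeg)),0]]
    rt[:,1]=np.cross(rt[:,2],rt[:,0])
    e=R.from_matrix(r.T@rt).as_rotvec(degrees=True)
    d=F(x,y,z)-s['eef_pos']
    print('turn deg tool',e.round(2),'shift now-axes',(r.T@d).round(2),'shift after turn axes',(rt.T@d).round(2))
E
python3 - <<'E'
from h import *
need(-33.5,230,120,0)
need(-33.5,230,120,180)
E
```

```text
t 0.15 fence frame [-392.8 -688.1  230.3] F(fence) [ 0.75 -0.47  0.45] op 85.4
tool x [-0.     0.002 -1.   ] jaw dir in fence frame deg (ccw) -70.53 joint [-1.43  0.12  1.65 -0.    1.37 -0.08]
turn deg tool [-7.053e+01 -8.000e-02 -6.000e-02] shift now-axes [ 111.63  644.77 -745.7 ] shift after turn axes [110.31 918.13 359.33]
t 0.15 fence frame [-392.8 -688.1  230.3] F(fence) [ 0.75 -0.47  0.45] op 85.4
tool x [-0.     0.002 -1.   ] jaw dir in fence frame deg (ccw) -70.53 joint [-1.43  0.12  1.65 -0.    1.37 -0.08]
turn deg tool [ 1.0947e+02 -7.0000e-02  9.0000e-02] shift now-axes [ 111.63  644.77 -745.7 ] shift after turn axes [ 110.31 -918.13 -359.33]
```

```bash
python3 -m inch '[[[0,0.04,-0.0466,0,0,0],[0,0.04,-0.0466,0,0,0],[0,0.04,-0.0466,0,0,0],[0,0.04,-0.0466,0,0,0],[0,0.04,-0.0466,0,0,0],[0,0.04,-0.0466,0,0,0],[0,0.04,-0.0466,0,0,0],[0,0.04,-0.0466,0,0,0],[0,0.04,-0.0466,0,0,0],[0,0.04,-0.0466,0,0,0],[0,0.04,-0.0466,0,0,0],[0,0.04,-0.0466,0,0,0],[0,0.04,-0.0466,0,0,0],[0,0.04,-0.0466,0,0,0],[0,0.04,-0.0466,0,0,0],[0,0.04,-0.0466,0,0,0],[0,0,0,-10.1,0,0],[0,0,0,-10.1,0,0],[0,0,0,-10.1,0,0],[0,0,0,-10.1,0,0]]]' 0 20
python3 -c "
from h import *
need(-33.5,230,120)"
```

```text
time_s: 2.65
eef_pos: [603.0, 234.1, 230.7]
orientation: [0.499, 1.513, -0.5]
contact_force: [-0.2, 0.1, -0.3]
opening: 0.1
t 2.65 fence frame [-38.1 227.7 230.7] F(fence) [-0.17  0.06 -0.27] op 0.1
tool x [-0.001 -0.    -1.   ] jaw dir in fence frame deg (ccw) -29.79 joint [0.29 0.12 1.66 0.   1.37 0.93]
turn deg tool [-29.79  -0.05   0.04] shift now-axes [110.66   4.34   2.89] shift after turn axes [110.67   2.29   4.56]
```

```bash
python3 -m inch '[[[0,0.001,0.001,-9.9,0,0],[0,0.001,0.001,-9.9,0,0],[0,0.001,0.001,-9.9,0,0],[0.04,0,0.002,0,0,0],[0.04,0,0,0,0,0],[0.03,0,0,0,0,0],[0,0,0,0,0,0]]]'
python3 -c "
from h import *
need(-33.5,230,40)
snap('wrist','w1');snap('scene','s1')"
```

```text
time_s: 3.52
eef_pos: [606.8, 234.4, 117.4]
orientation: [0.097, 1.576, -0.101]
contact_force: [0.5, -0.0, -0.2]
opening: 0.1
t 3.52 fence frame [-34.4 228.4 117.4] F(fence) [ 0.53  0.02 -0.19] op 0.1
tool x [-0.007 -0.002 -1.   ] jaw dir in fence frame deg (ccw) -0.43 joint [0.29 0.22 1.74 0.   1.19 0.41]
turn deg tool [-0.43 -0.39  0.17] shift now-axes [77.36  1.84  1.38] shift after turn axes [77.38  1.6   0.86]
```

View pics/w1.png

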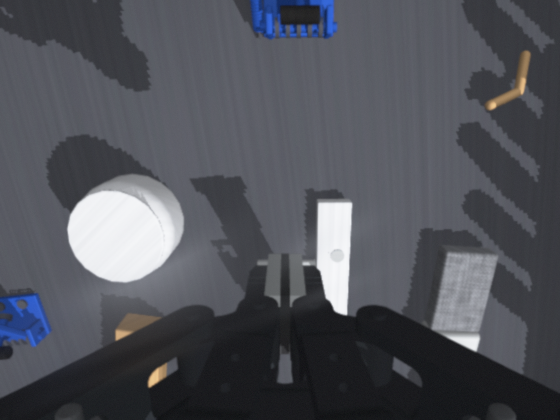

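View pics/s1.png

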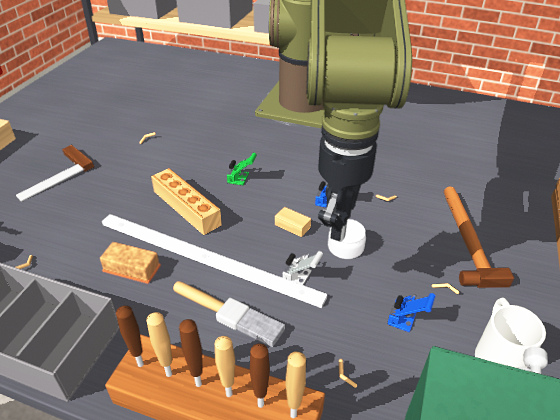

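The wrist view shows the thumb bar at about (260–315, 262), centred on the closed fingers, with its +y side free. I'll lower the fingers beside it.

```bash
python3 -m inch '[[[0.03,0,0.001,-0.4,-0.4,0.2],[0.03,0,0,0,0,0],[0.017,0,0,0,0,0],[0,-0.005,0,0,0,0],[0,-0.003,0,0,0,0],[0,-0.002,0,0,0,0],[0,0,0,0,0,0]]]'
python3 -c "
from h import *
st();snap('scene','s2')
c=load('s2');cv2.imwrite('pics/s2z.png',cv2.resize(c['img'][200:320,240:380,::-1],None,fx=5,fy=5))"
```

```text
time_s: 4.5
eef_pos: [610.0, 225.1, 45.4]
orientation: [0.096, 1.56, -0.09]
contact_force: [-1.2, -0.2, 1.2]
opening: 0.1
t 4.5 fence frame [-30.1 219.6  45.4] F(fence) [-1.19 -0.32  1.15] op 0.1
tool x [ 0.009  0.003 -1.   ] jaw dir in fence frame deg (ccw) -0.05 joint [0.27 0.29 1.79 0.   1.05 0.39]
```

View pics/s2z.png

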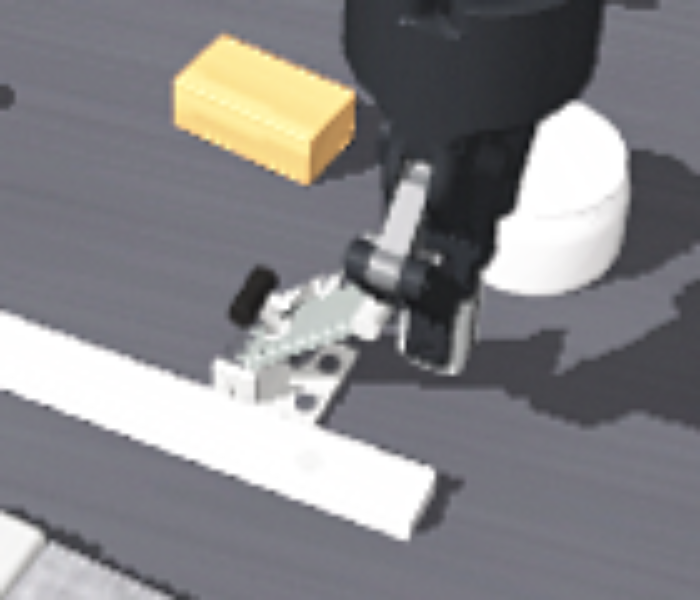

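```bash
python3 -m inch '[[[0,-0.002,0,0,0,0],[0,-0.002,0,0,0,0],[0,-0.002,0,0,0,0],[0,-0.002,0,0,0,0],[0,0,0,0,0,0]]]'
python3 -c "
from h import *
st()"
python3 -m inch '[[[0,-0.002,0,0,0,0],[0,-0.002,0,0,0,0],[0,-0.002,0,0,0,0]]]'
python3 -c "
from h import *
st()"
```

```text
time_s: 5.18
eef_pos: [608.7, 218.7, 44.8]
orientation: [0.098, 1.561, -0.089]
contact_force: [0.1, 5.6, 0.4]
opening: -0.1
t 5.17 fence frame [-30.6 213.1  44.8] F(fence) [-0.55  5.58  0.36] op -0.1
tool x [ 0.008  0.006 -1.   ] jaw dir in fence frame deg (ccw) -0.06 joint [0.26 0.29 1.8  0.   1.05 0.38]
time_s: 5.55
eef_pos: [608.7, 215.9, 47.2]
orientation: [0.103, 1.559, -0.084]
contact_force: [-5.0, 16.5, 10.9]
opening: -0.3
t 5.55 fence frame [-30.3 210.3  47.2] F(fence) [-6.92 15.78 10.89] op -0.3
tool x [ 0.01   0.011 -1.   ] jaw dir in fence frame deg (ccw) -0.1 joint [0.25 0.28 1.8  0.01 1.05 0.37]
```

```bash
python3 -m inch '[[[0,0.003,0,0,0,0],[0,0.001,0,0,0,0],[0,0,0,0,0,0]]]'
python3 -c "
from h import *
st();snap('scene','s3');snap('wrist','w3');snap('top','t3')
c=load('s3');cv2.imwrite('pics/s3z.png',cv2.resize(c['img'][200:320,240:380,::-1],None,fx=5,fy=5))
c=load('w3');cv2.imwrite('pics/w3z.png',cv2.resize(c['img'][180:340,180:400,::-1],None,fx=3.6,fy=3.6))"
```

```text
time_s: 5.92
eef_pos: [608.8, 217.7, 45.5]
orientation: [0.099, 1.56, -0.087]
contact_force: [-0.3, 8.6, 2.9]
opening: 0.3
t 5.92 fence frame [-30.4 212.1  45.5] F(fence) [-1.33  8.5   2.93] op 0.3
tool x [ 0.009  0.007 -1.   ] jaw dir in fence frame deg (ccw) -0.04 joint [0.26 0.28 1.8  0.01 1.05 0.37]
```

View pics/s3z.png

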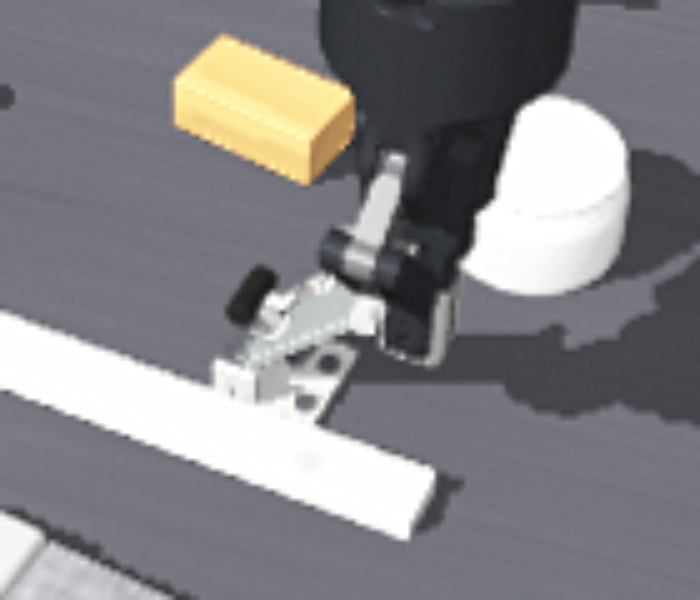

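View pics/w3z.png

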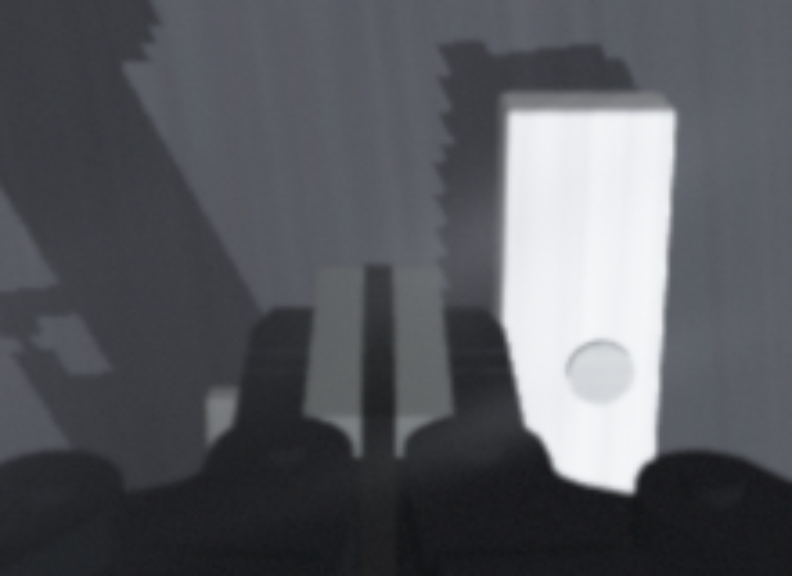

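The fingers are level with the bar, but 11 N of upward force built up. As the bar rises it drags on the finger, so a level push jams. I'll raise the tool along the blade's arc while pushing.

```bash
python3 -m inch '[[[0,0.002,0,0,0,0],[-0.003,0,0,0,0,0],[-0.003,0,0,0,0,0],[0,0,0,0,0,0]]]'
python3 -c "
from h import *
st()"
python3 -m inch '[[[-0.001,-0.001,0,0,0,0],[-0.001,-0.001,0,0,0,0],[-0.001,-0.001,0,0,0,0]]]'
python3 -c "
from h import *
st()"
```

```text
time_s: 6.58
eef_pos: [608.1, 217.2, 50.3]
orientation: [0.096, 1.562, -0.091]
contact_force: [-0.7, 3.7, -0.8]
opening: -0.0
t 6.58 fence frame [-31.  211.6  50.3] F(fence) [-1.12  3.59 -0.83] op -0.0
tool x [ 0.007  0.003 -1.   ] jaw dir in fence frame deg (ccw) -0.05 joint [0.26 0.28 1.79 0.   1.06 0.38]
time_s: 6.95
eef_pos: [607.9, 214.2, 53.3]
orientation: [0.095, 1.562, -0.091]
contact_force: [-1.2, 3.2, -0.4]
opening: -0.3
t 6.95 fence frame [-30.9 208.5  53.3] F(fence) [-1.55  3.06 -0.43] op -0.3
tool x [ 0.007  0.003 -1.   ] jaw dir in fence frame deg (ccw) -0.04 joint [0.26 0.27 1.8  0.   1.07 0.37]
```

```bash
python3 -m inch '[[[-0.001,-0.001,0,0,0,0],[-0.001,-0.001,0,0,0,0],[-0.001,-0.0015,0,0,0,0],[-0.001,-0.0015,0,0,0,0]]]'
python3 -c "
from h import *
st()"
python3 -m inch '[[[-0.0007,-0.001,0,0,0,0],[-0.0007,-0.001,0,0,0,0],[-0.0007,-0.001,0,0,0,0],[-0.0007,-0.001,0,0,0,0],[-0.0007,-0.001,0,0,0,0]]]'
python3 -c "
from h import *
st();snap('scene','s4')
c=load('s4');cv2.imwrite('pics/s4z.png',cv2.resize(c['img'][200:320,240:380,::-1],None,fx=5,fy=5))"
```

```text
time_s: 7.45
eef_pos: [607.3, 209.2, 57.4]
orientation: [0.096, 1.562, -0.091]
contact_force: [-1.8, 3.6, 0.6]
opening: -0.5
t 7.45 fence frame [-30.9 203.5  57.4] F(fence) [-2.19  3.35  0.6 ] op -0.5
tool x [ 0.007  0.003 -1.   ] jaw dir in fence frame deg (ccw) -0.04 joint [0.25 0.26 1.8  0.   1.07 0.37]
time_s: 8.07
eef_pos: [607.0, 204.1, 61.0]
orientation: [0.095, 1.561, -0.091]
contact_force: [-1.3, 3.1, 0.9]
opening: 0.4
t 8.07 fence frame [-30.5 198.4  61. ] F(fence) [-1.65  2.96  0.93] op 0.4
tool x [ 0.008  0.003 -1.   ] jaw dir in fence frame deg (ccw) -0.03 joint [0.24 0.25 1.8  0.   1.08 0.36]
```

View pics/s4z.png

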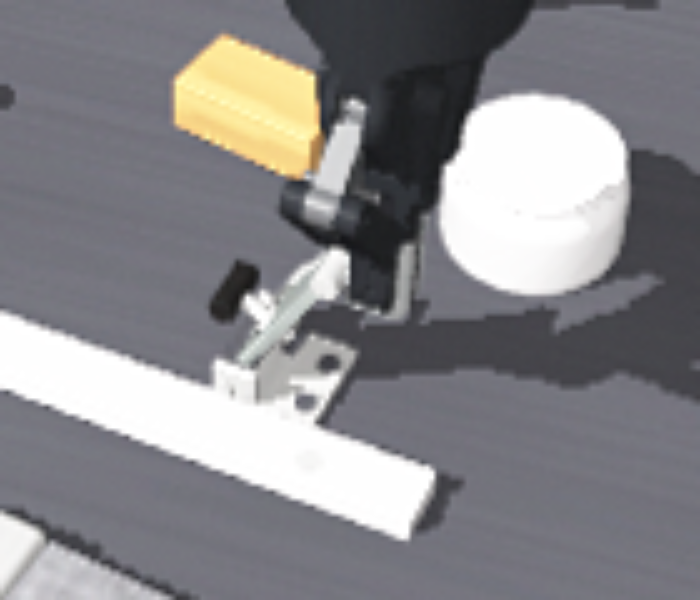

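The blade is rising smoothly at about 3 N. I'll keep following the arc.

```bash
python3 -m inch '[[[-0.0005,-0.001,0,0,0,0],[-0.0005,-0.001,0,0,0,0],[-0.0005,-0.001,0,0,0,0],[-0.0005,-0.001,0,0,0,0],[-0.0005,-0.001,0,0,0,0],[-0.0005,-0.001,0,0,0,0],[-0.0005,-0.001,0,0,0,0],[-0.0004,-0.001,0,0,0,0]]]'
python3 -c "
from h import *
st()"
python3 -m inch '[[[-0.0003,-0.001,0,0,0,0],[-0.0003,-0.001,0,0,0,0],[-0.0003,-0.001,0,0,0,0],[-0.0003,-0.001,0,0,0,0],[-0.0003,-0.001,0,0,0,0],[-0.0003,-0.001,0,0,0,0],[-0.0003,-0.001,0,0,0,0],[0,0,0,0,0,0]]]'
python3 -c "
from h import *
st();snap('scene','s5')
c=load('s5');cv2.imwrite('pics/s5z.png',cv2.resize(c['img'][200:320,240:380,::-1],None,fx=5,fy=5))"
```

```text
time_s: 9.12
eef_pos: [605.6, 195.9, 64.2]
orientation: [0.095, 1.562, -0.091]
contact_force: [0.7, 0.5, 0.2]
opening: -0.0
t 9.12 fence frame [-31.  190.1  64.2] F(fence) [0.62 0.57 0.22] op -0.0
tool x [ 0.007  0.002 -1.   ] jaw dir in fence frame deg (ccw) -0.04 joint [0.23 0.24 1.81 0.   1.08 0.35]
time_s: 10.12
eef_pos: [605.0, 189.3, 66.7]
orientation: [0.096, 1.562, -0.091]
contact_force: [-0.4, -0.7, -0.4]
opening: 0.0
t 10.12 fence frame [-30.8 183.4  66.7] F(fence) [-0.36 -0.72 -0.38] op 0.0
tool x [ 0.007  0.003 -1.   ] jaw dir in fence frame deg (ccw) -0.04 joint [0.22 0.24 1.82 0.   1.08 0.34]
```

View pics/s5z.png

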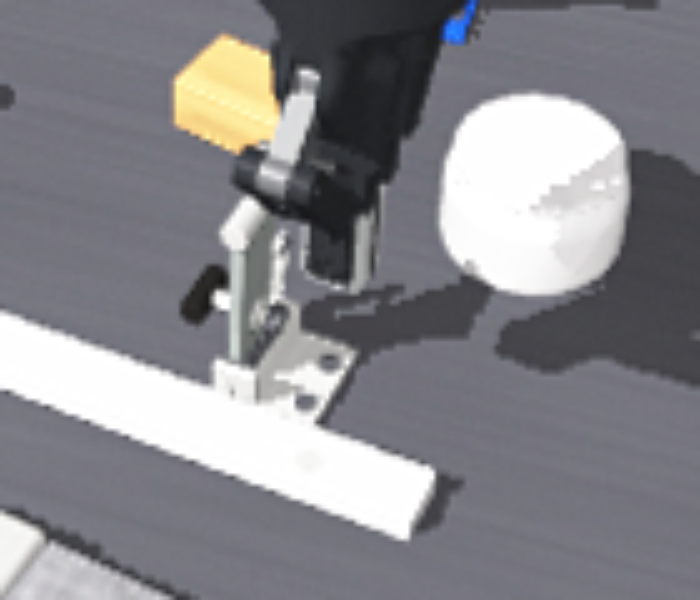

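The stop has snapped upright: the bar is at the top and the nose points to -y. I'll retreat in +y, lift, and go to the moulding.

```bash
python3 -m inch '[[[0,0.02,0,0,0,0],[0,0.02,0,0,0,0],[-0.05,0,0,0,0,0],[-0.05,0,0,0,0,0],[-0.04,0,0,0,0,0],[0,-0.055,-0.01,0,0,0],[0,-0.055,-0.01,0,0,0],[0,-0.055,-0.01,0,0,0],[0,-0.055,-0.01,0,0,0],[0,-0.055,-0.01,0,0,0],[0,-0.055,-0.01,0,0,0],[0,0,0,7,0,0],[0,0,0,7,0,0],[0,0,0,8,0,0],[0,0,0,0,0,0]]]' 100
python3 -c "
from h import *
need(-105,-111.5,60,-22)
snap('wrist','w6');snap('top','t6');c=snap('scene','s6')
cv2.imwrite('pics/s6z.png',cv2.resize(c['img'][200:320,240:380,::-1],None,fx=5,fy=5))"
```

```text
time_s: 12.05
eef_pos: [510.7, -91.0, 205.5]
orientation: [0.395, 1.528, -0.388]
contact_force: [-0.3, -1.1, -0.3]
opening: 85.3
t 12.05 fence frame [ -91.5 -106.1  205.5] F(fence) [-0.16 -1.08 -0.3 ] op 85.3
tool x [ 0.008  0.003 -1.   ] jaw dir in fence frame deg (ccw) -21.88 joint [-0.28 -0.16  1.97  0.    1.32  0.22]
turn deg tool [ 0.12  0.31 -0.35] shift now-axes [145.36 -10.98 -11.34] shift after turn axes [145.48 -10.13 -10.52]
```

View pics/w6.png

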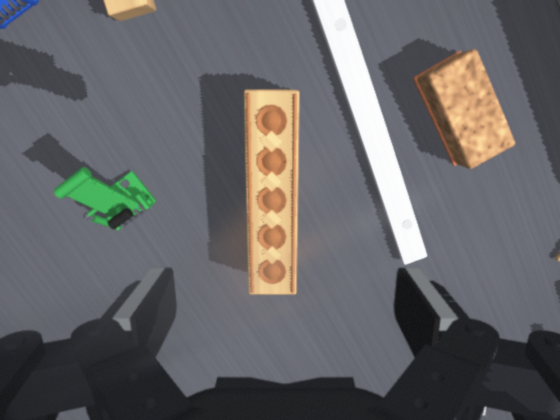

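View pics/s6z.png

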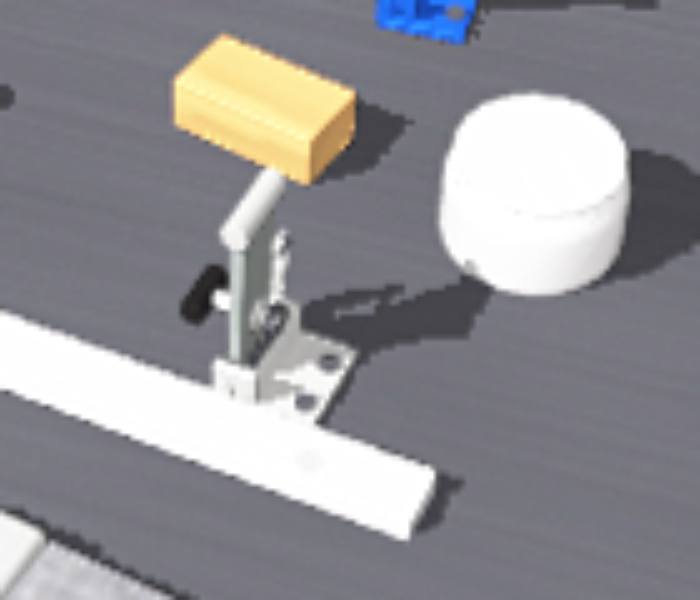

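Upright and stable. In the wrist view the moulding runs from (272,90) to (272,295), parallel to the jaws. I'll cross-check its position with the wrist camera and measure the nose.

Run:
```python
from h import *
c=load('w6'); 
cor=[ray(c,u,v,42) for u,v in [(246,90),(299,90),(298,294),(248,294)]]
m=np.mean(cor,0); print('mould centre fence',L(m).round(1),'long',np.linalg.norm(cor[0]-cor[3]),'w',np.linalg.norm(cor[0]-cor[1]))
d=(cor[0]+cor[1]-cor[2]-cor[3])[:2]; print('yaw rel', np.degrees(np.arctan2(d@D,d@N))-90)
for u,v in [(402,263),(427,257),(316,0),(343,0)]: print('fence edge',L(ray(c,u,v,10)).round(1))
for n in ['t6','s6']:
    c=load(n);W=cloud(c);I=c['img'].astype(int); P=W.reshape(-1,3); l=np.c_[(P[:,:2]-CEN)@N,(P[:,:2]-CEN)@D,P[:,2]]; I=I.reshape(-1,3)
    b=(abs(l[:,0]+33)<25)&(l[:,1]>90)&(l[:,1]<215)&(l[:,2]>15)
    for nm,k in [('dark',b&(I.max(1)<60)&(l[:,2]<45)),('bar',b&(l[:,2]>70))]: print(n,nm,k.sum(),l[k].min(0).round(1),np.median(l[k],0).round(1),l[k].max(0).round(1))
```

```text
mould centre fence [-103.1 -112.6   42. ] long 178.22248968427124 w 41.634536701437874
yaw rel -22.182824989513065
fence edge [ -13.  -227.8   10. ]
fence edge [  12.1 -231.1   10. ]
fence edge [-9.4 24.2 10. ]
fence edge [11.4 16.1 10. ]
t6 dark 41 [-46.2 128.8  28.9] [-36.3 132.5  33.8] [-26.2 137.1  36.7]
t6 bar 93 [-51.9 144.6  74.3] [-36.7 149.2  81.7] [-20.7 154.5  85. ]
s6 dark 52 [-45.4 129.8  27. ] [-28.8 134.   33. ] [-21.4 138.1  35.2]
s6 bar 104 [-50.5 147.   71. ] [-30.5 152.4  80.6] [-15.8 156.5  83.8]
```

```bash
python3 -m inch '[[[0,-0.01,-0.01,0,0.3,-0.3],[0.05,0,0,0,0,0],[0.05,0,0,0,0,0],[0.04,0,0,0,0,0],[0,0,0,0,0,0],[0,0,0,0,0,0]]]'
python3 -c "
from h import *
need(-103.5,-112,13,-22)
snap('wrist','w7')"
```

```text
time_s: 12.95
eef_pos: [497.4, -96.2, 66.9]
orientation: [0.394, 1.532, -0.393]
contact_force: [1.2, -0.2, 0.1]
opening: 85.3
t 12.95 fence frame [-104.  -112.7   66.9] F(fence) [ 1.17 -0.08  0.1 ] op 85.3
tool x [ 0.002 -0.    -1.   ] jaw dir in fence frame deg (ccw) -22.02 joint [-0.3  -0.03  2.1   0.    1.06  0.2 ]
turn deg tool [-0.02  0.13 -0.06] shift now-axes [53.89  0.82  0.12] shift after turn axes [53.89  0.87  0.23]
```

View pics/w7.png

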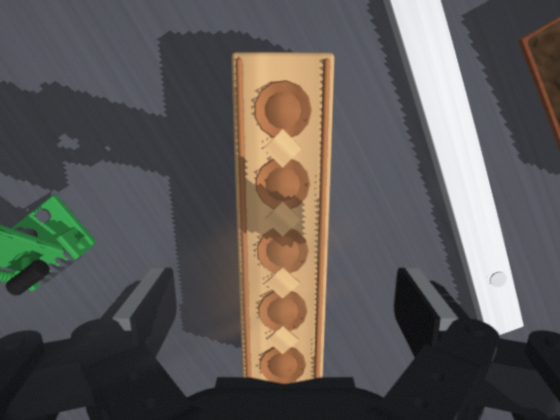

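Centred between the jaws; lower and grip.

```bash
python3 -m inch '[[[0.03,0,0,0,0,0],[0.015,0,0,0,0,0],[0.008,0,0,0,0,0],[0,0,0,0,0,0],[0,0,0,0,0,0]]]'
python3 -c "
from h import *
st()"
python3 -m inch '[[[0,0,0,0,0,0],[0,0,0,0,0,0],[0,0,0,0,0,0],[0,0,0,0,0,0],[0,0,0,0,0,0],[0,0,0,0,0,0]]]' 30 30
python3 -c "
from h import *
st()
snap('wrist','w8');snap('scene','s8')"
```

```text
time_s: 13.62
eef_pos: [497.3, -95.9, 13.0]
orientation: [0.394, 1.533, -0.393]
contact_force: [0.2, 0.2, 0.5]
opening: 85.8
t 13.62 fence frame [-104.2 -112.5   13. ] F(fence) [0.14 0.19 0.46] op 85.8
tool x [ 0.002  0.    -1.   ] jaw dir in fence frame deg (ccw) -22.03 joint [-0.3   0.06  2.13  0.    0.96  0.21]
time_s: 14.38
eef_pos: [496.8, -95.8, 12.6]
orientation: [0.394, 1.534, -0.393]
contact_force: [-1.7, 0.4, 5.1]
opening: 43.4
t 14.38 fence frame [-104.7 -112.4   12.6] F(fence) [-1.73  0.19  5.06] op 43.4
tool x [ 0.001  0.    -1.   ] jaw dir in fence frame deg (ccw) -22.03 joint [-0.3   0.06  2.13  0.    0.96  0.21]
```

View pics/s8.png

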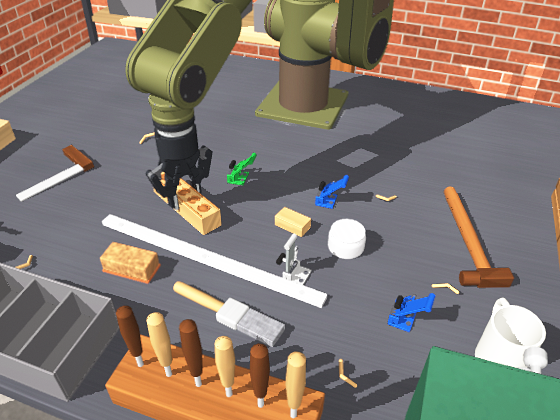

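Gripped at 43.4 mm. I'll lift slightly, square it to the fence and carry it to a few mm off the fence, well short of the nose.

```bash
python3 -m inch '[[[-0.003,0,0,0,0,0],[-0.005,0,0,0,0,0],[0,0,0,-5.5,0,0],[0,0,0,-5.5,0,0],[0,0,0,-5.5,0,0],[0,0,0,-5.5,0,0],[0,0.02,0.01,0,0,0],[0,0.03,0.015,0,0,0],[0,0.03,0.015,0,0,0],[0,0.03,0.015,0,0,0],[0,0.01,0.006,0,0,0],[0,0,0,0,0,0],[0,0,0,0,0,0]]]'
python3 -c "
from h import *
need(-39,13,13,0)
snap('wrist','w9');snap('scene','s9')"
```

```text
time_s: 16.1
eef_pos: [570.5, 15.5, 19.8]
orientation: [0.094, 1.57, -0.093]
contact_force: [-0.2, 0.1, -1.5]
opening: 43.3
t 16.1 fence frame [-44.6   6.8  19.8] F(fence) [-0.2   0.05 -1.49] op 43.3
tool x [-0.001  0.    -1.   ] jaw dir in fence frame deg (ccw) -0.07 joint [-0.07  0.18  1.98  0.    0.99  0.05]
turn deg tool [-0.07 -0.05 -0.01] shift now-axes [6.84 6.17 5.58] shift after turn axes [6.85 6.17 5.58]
```

View pics/w9.png

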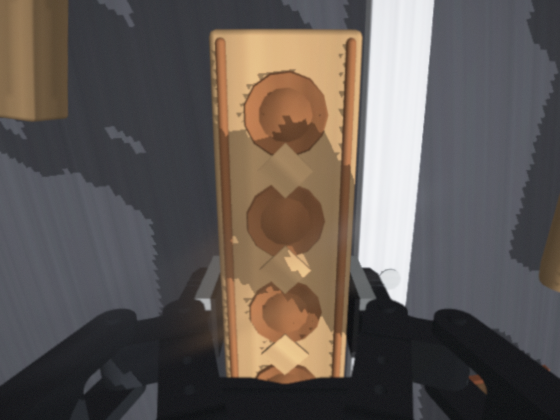

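View pics/s9.png

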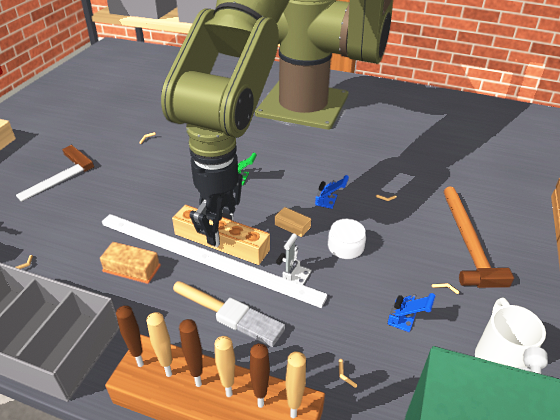

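```bash
python3 -m inch '[[[0.004,0,0,0,0,0],[0.002,0,0,0,0,0],[0,0,0,0,0,0],[0,0,0,0,0,0]]]'
python3 -c "
from h import *
st()"
python3 -m inch '[[[0.0005,0,0.002,0,0,0],[0,0,0.001,0,0,0],[0,0,0.001,0,0,0],[0,0,0.001,0,0,0],[0,0,0.0005,0,0,0],[0,0,0,0,0,0]]]'
python3 -c "
from h import *
st()"
```

```text
time_s: 16.7
eef_pos: [571.3, 16.2, 14.2]
orientation: [0.094, 1.569, -0.093]
contact_force: [-0.5, -1.1, -2.6]
opening: 43.4
t 16.7 fence frame [-43.9   7.6  14.2] F(fence) [-0.39 -1.17 -2.62] op 43.4
tool x [ 0.     0.001 -1.   ] jaw dir in fence frame deg (ccw) -0.03 joint [-0.07  0.19  1.98  0.    0.98  0.05]
time_s: 17.45
eef_pos: [576.8, 15.6, 13.7]
orientation: [0.094, 1.569, -0.093]
contact_force: [-0.1, 0.2, -3.0]
opening: 43.2
t 17.45 fence frame [-38.4   7.6  13.7] F(fence) [-0.08  0.16 -2.97] op 43.2
tool x [ 0.     0.001 -1.   ] jaw dir in fence frame deg (ccw) -0.03 joint [-0.07  0.2   1.96  0.    0.98  0.05]
```

```bash
python3 -m inch '[[[0.0007,0,0.001,0,0,0],[0.0005,0,0.001,0,0,0],[0,0,0.0005,0,0,0],[0,0,0,0,0,0],[0,0,0,0,0,0]]]'
python3 -c "
from h import *
st()"
python3 -m inch '[[[0.0003,0,0.0005,0,0,0],[0,0,0.0005,0,0,0],[0,0,0,0,0,0],[0,0,0,0,0,0]]]'
python3 -c "
from h import *
st()"
```

```text
time_s: 18.08
eef_pos: [579.3, 15.3, 12.6]
orientation: [0.094, 1.568, -0.093]
contact_force: [-0.4, 0.4, -0.8]
opening: 43.5
t 18.07 fence frame [-35.8   7.6  12.6] F(fence) [-0.44  0.38 -0.81] op 43.5
tool x [ 0.     0.001 -1.   ] jaw dir in fence frame deg (ccw) -0.03 joint [-0.07  0.21  1.96  0.    0.98  0.05]
time_s: 18.58
eef_pos: [580.2, 15.2, 12.6]
orientation: [0.094, 1.569, -0.093]
contact_force: [-4.9, 0.8, 4.8]
opening: 43.2
t 18.57 fence frame [-35.    7.6  12.6] F(fence) [-4.99  0.25  4.76] op 43.2
tool x [-0.     0.001 -1.   ] jaw dir in fence frame deg (ccw) -0.03 joint [-0.07  0.21  1.96  0.    0.98  0.05]
```

The fence is felt at 5 N in x, and the moulding is on the bench. Now I'll slide it along the fence towards the nose.

```bash
python3 -m inch '[[[-0.0003,0,-0.0003,0,0,0],[0,0.003,0,0,0,0],[0,0.004,0,0,0,0],[0,0.004,0,0,0,0],[0,0.004,0,0,0,0],[0,0.003,0,0,0,0],[0,0.002,0,0,0,0],[0,0,0,0,0,0],[0,0,0,0,0,0]]]'
python3 -c "
from h import *
st();snap('top','t10');snap('scene','s10')
c=load('t10');cv2.imwrite('pics/t10z.png',cv2.resize(c['img'][100:220,200:340,::-1],None,fx=5,fy=5))
c=load('s10');cv2.imwrite('pics/s10z.png',cv2.resize(c['img'][190:310,170:310,::-1],None,fx=5,fy=5))"
```

```text
time_s: 19.7
eef_pos: [582.5, 35.5, 12.6]
orientation: [0.094, 1.568, -0.092]
contact_force: [0.6, 0.2, 1.8]
opening: 43.3
t 19.7 fence frame [-35.1  28.   12.6] F(fence) [0.61 0.26 1.75] op 43.3
tool x [ 0.001  0.001 -1.   ] jaw dir in fence frame deg (ccw) -0.03 joint [-0.03  0.21  1.95  0.    0.98  0.09]
```

View pics/s10z.png

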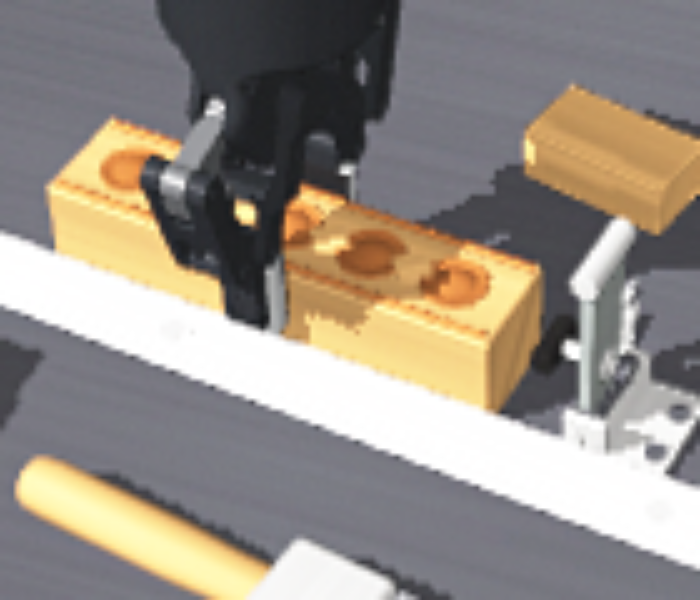

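View pics/t10z.png

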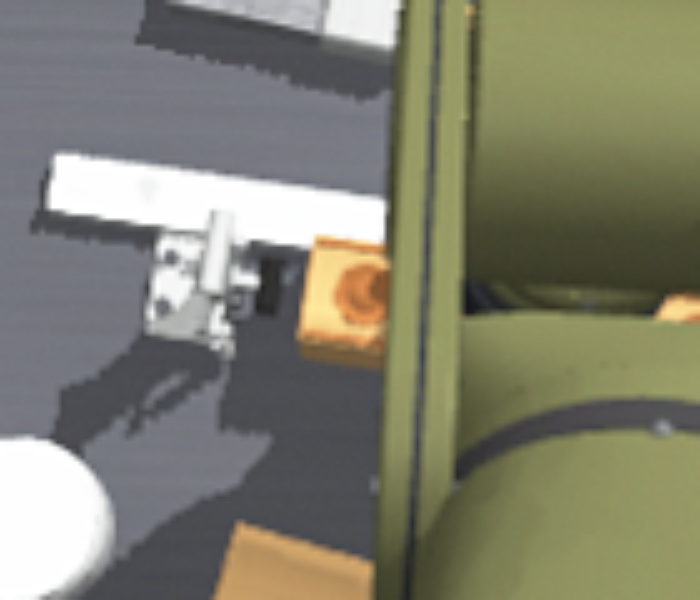

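The gap between the end and the black nose is about 8 mm. I'll keep a light push on the fence and close the gap in small steps.

```bash
python3 -m inch '[[[0,0.001,0.0004,0,0,0],[0,0.001,0,0,0,0],[0,0.001,0,0,0,0],[0,0.001,0,0,0,0],[0,0.001,0,0,0,0],[0,0,0,0,0,0]]]'
python3 -c "
from h import *
st()"
python3 -m inch '[[[0,0.001,0,0,0,0],[0,0.001,0,0,0,0],[0,0.001,0,0,0,0],[0,0,0,0,0,0]]]'
python3 -c "
from h import *
st()"
```

```text
time_s: 20.55
eef_pos: [583.4, 40.0, 12.6]
orientation: [0.094, 1.568, -0.093]
contact_force: [-0.7, -2.6, 2.4]
opening: 43.7
t 20.55 fence frame [-34.7  32.7  12.6] F(fence) [-0.41 -2.71  2.41] op 43.7
tool x [ 0.     0.001 -1.   ] jaw dir in fence frame deg (ccw) -0.03 joint [-0.02  0.22  1.95  0.    0.98  0.09]
time_s: 21.05
eef_pos: [583.8, 43.1, 12.6]
orientation: [0.094, 1.568, -0.092]
contact_force: [-1.2, -2.6, 2.9]
opening: 43.4
t 21.05 fence frame [-34.7  35.8  12.6] F(fence) [-0.9  -2.75  2.9 ] op 43.4
tool x [ 0.     0.001 -1.   ] jaw dir in fence frame deg (ccw) -0.03 joint [-0.02  0.22  1.95  0.    0.98  0.1 ]
```

```bash
python3 -m inch '[[[0,0.0007,0,0,0,0],[0,0.0007,0,0,0,0],[0,0.0006,0,0,0,0],[0,0,0,0,0,0]]]'
python3 -c "
from h import *
st()"
python3 -m inch '[[[0,0.0005,0,0,0,0],[0,0.0005,0,0,0,0],[0,0,0,0,0,0]]]'
python3 -c "
from h import *
st();snap('scene','s11')
c=load('s11');cv2.imwrite('pics/s11z.png',cv2.resize(c['img'][190:310,170:310,::-1],None,fx=5,fy=5))"
```

```text
time_s: 21.55
eef_pos: [583.9, 45.0, 12.6]
orientation: [0.094, 1.569, -0.093]
contact_force: [-0.2, -2.9, 4.0]
opening: 43.5
t 21.55 fence frame [-34.8  37.7  12.6] F(fence) [ 0.19 -2.88  3.98] op 43.5
tool x [ 0.     0.001 -1.   ] jaw dir in fence frame deg (ccw) -0.03 joint [-0.02  0.22  1.94  0.    0.98  0.1 ]
time_s: 21.92
eef_pos: [584.0, 45.9, 12.6]
orientation: [0.093, 1.569, -0.093]
contact_force: [-0.2, -4.2, 3.8]
opening: 43.5
t 21.93 fence frame [-34.7  38.6  12.6] F(fence) [ 0.27 -4.2   3.83] op 43.5
tool x [ 0.     0.001 -1.   ] jaw dir in fence frame deg (ccw) -0.03 joint [-0.01  0.22  1.94  0.    0.98  0.1 ]
```

View pics/s11z.png

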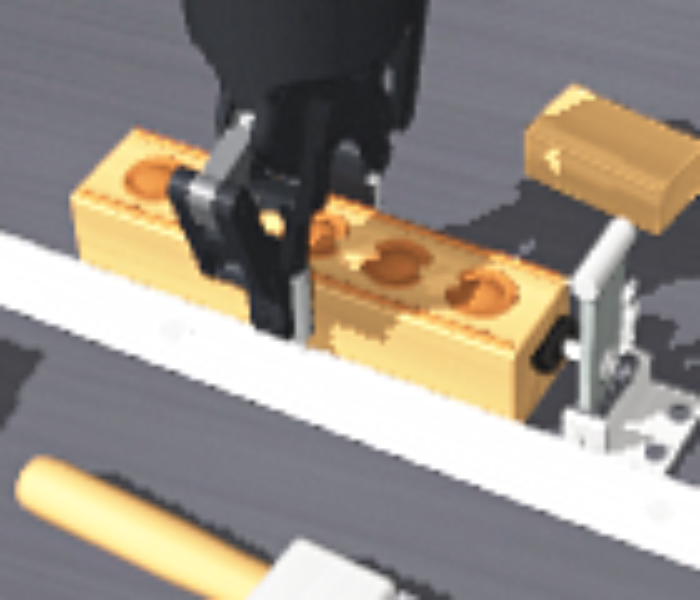

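The end is now at the nose. I'll ease the downward force so bench friction masks less, then take finer steps.

```bash
python3 -m inch '[[[-0.0004,0,0.0001,0,0,0],[0,0,0,0,0,0]]]'
python3 -c "
from h import *
st()"
python3 -m inch '[[[0,0.0005,0,0,0,0],[0,0.0005,0,0,0,0],[0,0,0,0,0,0]]]'
python3 -c "
from h import *
st()"
python3 -m inch '[[[0,0.0005,0,0,0,0],[0,0,0,0,0,0]]]'
python3 -c "
from h import *
st()"
```

```text
time_s: 22.22
eef_pos: [584.0, 46.2, 12.6]
orientation: [0.094, 1.569, -0.092]
contact_force: [0.0, -1.8, 1.2]
opening: 43.4
t 22.23 fence frame [-34.8  38.9  12.6] F(fence) [ 0.26 -1.79  1.21] op 43.4
tool x [ 0.     0.001 -1.   ] jaw dir in fence frame deg (ccw) -0.04 joint [-0.01  0.22  1.94  0.    0.98  0.1 ]
time_s: 22.6
eef_pos: [583.9, 47.1, 12.6]
orientation: [0.094, 1.569, -0.092]
contact_force: [-0.8, -0.7, -1.0]
opening: 43.2
t 22.6 fence frame [-35.   39.8  12.6] F(fence) [-0.73 -0.78 -1.04] op 43.2
tool x [-0.     0.001 -1.   ] jaw dir in fence frame deg (ccw) -0.04 joint [-0.01  0.22  1.94  0.    0.98  0.11]
time_s: 22.85
eef_pos: [584.0, 47.6, 12.6]
orientation: [0.094, 1.569, -0.092]
contact_force: [1.1, -0.8, -1.0]
opening: 43.6
t 22.85 fence frame [-35.   40.3  12.6] F(fence) [ 1.22 -0.67 -1.  ] op 43.6
tool x [-0.     0.001 -1.   ] jaw dir in fence frame deg (ccw) -0.04 joint [-0.01  0.22  1.94  0.    0.98  0.11]
```

```bash
for i in 1; do python3 -m inch '[[[0,0.0005,0,0,0,0],[0,0,0,0,0,0]]]' >/dev/null
python3 -c "
from h import *
st()"; done
python3 -m inch '[[[0,0.0005,0.0002,0,0,0],[0,0,0,0,0,0]]]'>/dev/null
python3 -c "
from h import *
st()"
python3 -m inch '[[[0,0.0005,0,0,0,0],[0,0,0,0,0,0]]]'>/dev/null
python3 -c "
from h import *
st()"
```

```text
t 23.1 fence frame [-35.   40.8  12.6] F(fence) [ 1.37 -0.22 -2.33] op 43.4
tool x [-0.     0.001 -1.   ] jaw dir in fence frame deg (ccw) -0.03 joint [-0.01  0.22  1.94  0.    0.98  0.11]
t 23.35 fence frame [-34.9  41.1  12.6] F(fence) [-0.18 -0.82 -1.81] op 44.0
tool x [-0.001  0.001 -1.   ] jaw dir in fence frame deg (ccw) -0.02 joint [-0.01  0.22  1.94  0.    0.98  0.11]
t 23.6 fence frame [-34.8  41.4  12.7] F(fence) [-0.89 -1.29 -1.3 ] op 43.2
tool x [-0.001  0.    -1.   ] jaw dir in fence frame deg (ccw) -0.01 joint [-0.01  0.22  1.94  0.    0.98  0.11]
```

```bash
python3 -m inch '[[[0,0.0005,0,0,0,0],[0,0,0,0,0,0]]]'>/dev/null
python3 -c "
from h import *
st()"
python3 -m inch '[[[0,0.0003,0,0,0,0],[0,0,0,0,0,0]]]'>/dev/null
python3 -c "
from h import *
st();snap('scene','s12')
c=load('s12');cv2.imwrite('pics/s12z.png',cv2.resize(c['img'][200:300,230:330,::-1],None,fx=6,fy=6))"
```

```text
t 23.85 fence frame [-34.8  41.7  12.7] F(fence) [-1.56 -4.41 -2.27] op 43.5
tool x [-0.001 -0.    -1.   ] jaw dir in fence frame deg (ccw) -0.02 joint [-0.01  0.22  1.94 -0.    0.98  0.11]
t 24.1 fence frame [-34.8  42.   12.7] F(fence) [-1.74 -4.89 -2.44] op 43.5
tool x [-0.001 -0.    -1.   ] jaw dir in fence frame deg (ccw) -0.01 joint [-0.01  0.22  1.94 -0.    0.98  0.11]
```

View pics/s12z.png

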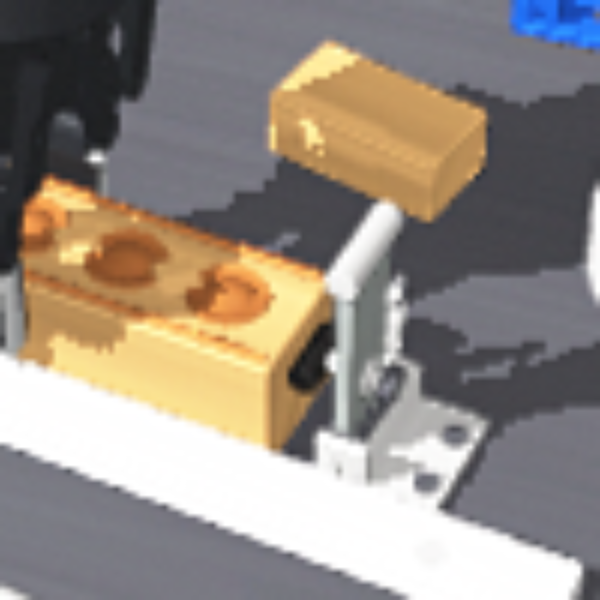

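The force is now about 5 N and rising sharply, so the nose is fully sunk and solid, and the stop is still upright. Hold.

```bash
python3 -m inch '[[[0,0,0,0,0,0],[0,0,0,0,0,0],[0,0,0,0,0,0]]]'>/dev/null
python3 -c "
from h import *
st()"
python3 -m inch '[[[0.0004,0.0002,0.0004,0,0,0],[0,0,0,0,0,0],[0,0,0,0,0,0],[0,0,0,0,0,0],[0,0,0,0,0,0]]]'>/dev/null
python3 -c "
from h import *
st();snap('scene','s13');snap('wrist','w13')"
```

```text
t 24.52 fence frame [-34.8  42.   12.8] F(fence) [-2.   -4.95 -1.56] op 43.6
tool x [-0.001 -0.    -1.   ] jaw dir in fence frame deg (ccw) -0.01 joint [-0.01  0.22  1.94 -0.    0.98  0.11]
t 25.15 fence frame [-34.6  42.   12.6] F(fence) [-4.57 -5.79  0.79] op 43.6
tool x [-0.002 -0.    -1.   ] jaw dir in fence frame deg (ccw) 0.01 joint [-0.01  0.22  1.94 -0.    0.98  0.11]
```

View pics/w13.png

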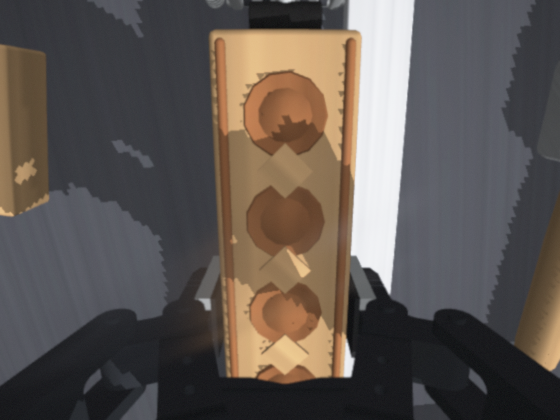

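```bash
python3 -m inch '[[[0.0003,-0.0003,-0.0003,0,0,0],[0,0,0,0,0,0],[0,0,0,0,0,0]]]'>/dev/null
python3 -c "
from h import *
st()"
python3 -m inch '[[[0,0,0,0,0,0],[0,0,0,0,0,0],[0,0,0,0,0,0],[0,0,0,0,0,0],[0,0,0,0,0,0],[0,0,0,0,0,0]]]' 80
python3 -c "
from h import *
st();snap('scene','s14');snap('wrist','w14')
c=load('s14');cv2.imwrite('pics/s14z.png',cv2.resize(c['img'][180:300,180:330,::-1],None,fx=5,fy=5))"
```

```text
t 25.62 fence frame [-34.6  42.   12.6] F(fence) [-3.7  -4.81  2.27] op 43.4
tool x [-0.001 -0.    -1.   ] jaw dir in fence frame deg (ccw) 0.01 joint [-0.01  0.22  1.94 -0.    0.98  0.11]
time_s: 26.38
eef_pos: [584.9, 49.6, 12.2]
orientation: [0.094, 1.569, -0.093]
contact_force: [-0.2, -0.7, -0.7]
opening: 67.8
t 26.38 fence frame [-34.4  42.3  12.2] F(fence) [-0.11 -0.75 -0.67] op 67.8
tool x [ 0.     0.001 -1.   ] jaw dir in fence frame deg (ccw) -0.03 joint [-0.01  0.22  1.94  0.    0.98  0.11]
```

View pics/s14z.png

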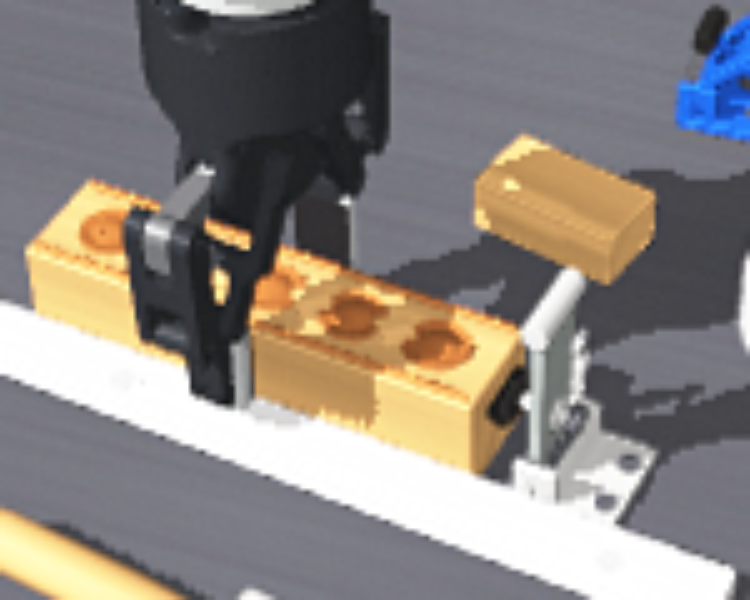

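View pics/w14.png

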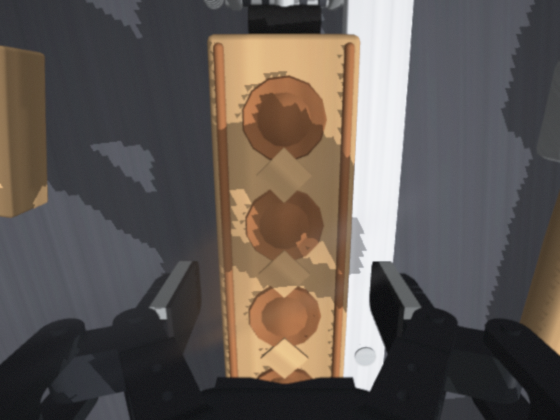

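Released, with the end still against the nose. I'll go straight up and check from above.

```bash
python3 -m inch '[[[-0.005,0,0,0,0,0],[-0.02,0,0,0,0,0],[-0.04,0,0,0,0,0],[-0.05,0,0,0,0,0],[-0.05,0,0,0,0,0],[0,0,-0.05,0,0,0],[0,0,-0.05,0,0,0],[0,0,-0.05,0,0,0],[0,0,0,0,0,0]]]'
python3 - <<'E'
from h import *
st()
for n in ['scene','wrist','top']: snap(n,n[0]+'15')
c=load('s15');cv2.imwrite('pics/s15z.png',cv2.resize(c['img'][180:300,180:330,::-1],None,fx=5,fy=5))
c=load('t15');cv2.imwrite('pics/t15z.png',cv2.resize(c['img'][110:220,200:360,::-1],None,fx=5,fy=5))
E
```

```text
time_s: 27.6
eef_pos: [433.5, 67.6, 177.9]
orientation: [0.093, 1.567, -0.092]
contact_force: [0.8, -0.5, 0.2]
opening: 68.4
t 27.6 fence frame [-186.8   42.4  177.9] F(fence) [ 0.87 -0.38  0.21] op 68.4
tool x [ 0.002  0.001 -1.   ] jaw dir in fence frame deg (ccw) 0.02 joint [ 0.03 -0.33  2.16  0.    1.31  0.15]
```

View pics/s15z.png

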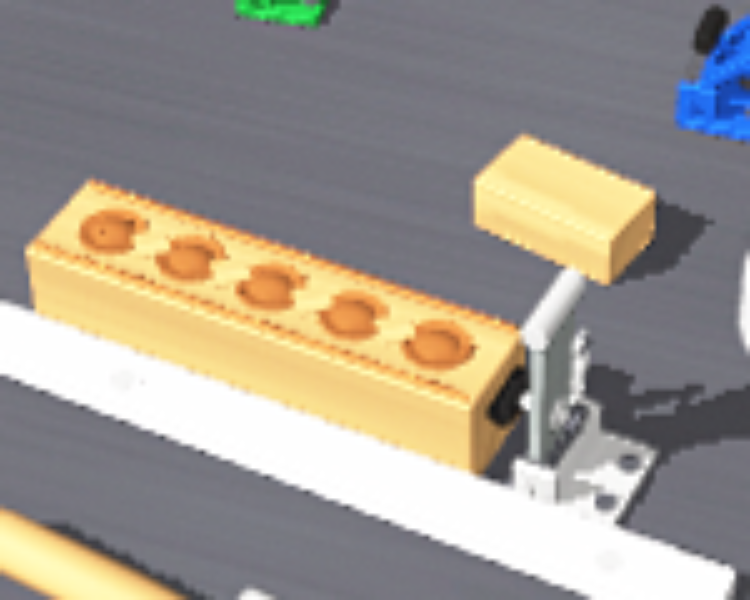

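View pics/w15.png

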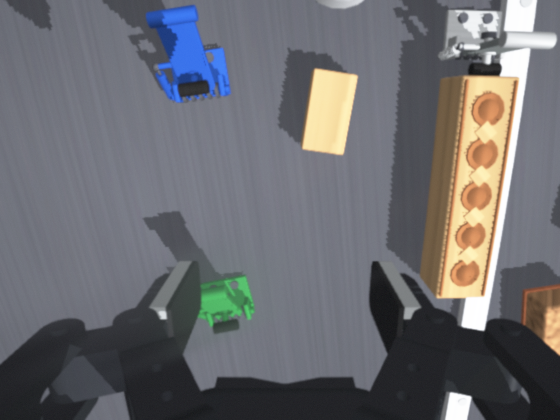

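View pics/t15z.png

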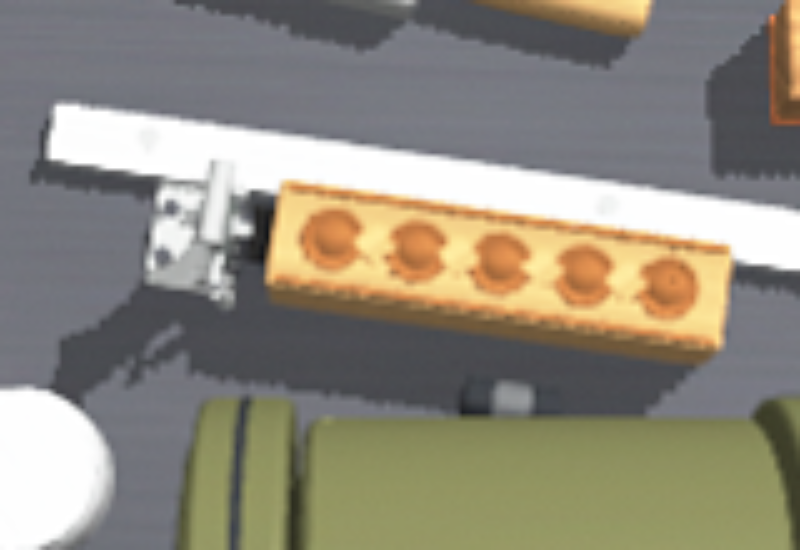

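Run:
```python
from h import *
fr={'t15':(np.array([612.05,3.09]),.11694),'s15':(np.array([616.94,3.99]),.11882)}
for n in ['t15','s15']:
    c=load(n);W=cloud(c);cen,a=fr[n];d=np.array([np.sin(a),np.cos(a)]);nn=np.array([np.cos(a),-np.sin(a)])
    I=c['img'].astype(int); P=W.reshape(-1,3);l=np.c_[(P[:,:2]-cen)@nn,(P[:,:2]-cen)@d,P[:,2]];I=I.reshape(-1,3)
    k=(abs(l[:,0]+34)<32)&(l[:,1]>-70)&(l[:,1]<134)&(l[:,2]>38)&(l[:,2]<50)&(I[:,0]-I[:,2]>40)
    q=l[k]; print(n,k.sum(),'ext',q.min(0).round(1),q.max(0).round(1)); 
    lo=[];hi=[];s=[]
    for b in range(-42,122,5):
        m=(q[:,1]>=b)&(q[:,1]<b+5)
        if m.sum()>6: lo.append(np.percentile(q[m,0],4));hi.append(np.percentile(q[m,0],96));s.append(b+2.5)
    for nm,e in(('front',lo),('back',hi),('mid',(np.array(lo)+np.array(hi))/2)): f=np.polyfit(s,e,1); print(nm,'slope',f[0].round(4),'at mid',np.polyval(f,40).round(2))
    m=q[:,2]<43.5; A_=np.c_[q[m,0],q[m,1],np.ones(m.sum())]; g=np.linalg.lstsq(A_,q[m,2],rcond=None)[0]; print('tilt',g[:2].round(4),'top z',np.median(q[m,2]))
    k=(abs(l[:,0]+33)<25)&(l[:,1]>120)&(l[:,1]<175)&(l[:,2]>74);print('bar',np.median(l[k],0).round(1))
# wrist: lines
c=load('w15')
for z,pts in [(42,[(517,78),(488,297)]),(10,[(536,20),(462,300)])]:
    p=[L(ray(c,u,v,z)) for u,v in pts]; print(z,[x.round(1) for x in p],'ang',np.arctan2(p[0][0]-p[1][0],p[0][1]-p[1][1]).round(4))
# other objects moved?
a,b=load('s6')['img'].astype(int),load('s15')['img'].astype(int); 
for nm,(u,v) in dict(offcut=(293,222),tin=(347,238),sand=(130,262),brush=(240,315)).items():
    print(nm,abs(a[v-18:v+18,u-22:u+22]-b[v-18:v+18,u-22:u+22]).mean().round(2))
```

```text
t15 2021 ext [-56.8 -47.7  38.2] [-12.1 130.7  48.3]
front slope 0.0027 at mid -54.87
back slope 0.0011 at mid -15.31
mid slope 0.0019 at mid -35.09
tilt [0.0072 0.0001] top z 41.91496684256026
bar [-34.6 149.7  81.6]
s15 1789 ext [-59.8 -49.9  38. ] [-13.2 131.8  45.9]
front slope -0.001 at mid -54.67
back slope 0.0006 at mid -15.47
mid slope -0.0002 at mid -35.07
tilt [-0.0103 -0.0001] top z 41.38548734540518
bar [-33.4 151.8  80.6]
42 [array([-15.2, 129.5,  42. ]), array([-10. , -47.8,  42. ])] ang -0.0294
10 [array([ 13.3, 175.4,  10. ]), array([-15. , -69.1,  10. ])] ang 0.1152
offcut 1.92
tin 0.95
sand 2.03
brush 2.04
```

```bash
python3 - <<'E'
from h import *
c=load('w15'); W=cloud(c); I=c['img'].astype(int); P=W.reshape(-1,3); l=np.array([(P[:,:2]-CEN)@N,(P[:,:2]-CEN)@D,P[:,2]]).T
I=I.reshape(-1,3)
m=(l[:,2]>5)&(l[:,2]<15)&(I.min(1)>150)&(abs(l[:,0])<25)
M=(l[:,2]>38)&(l[:,2]<43.5)&(I[:,0]-I[:,2]>40)&(abs(l[:,0]+34)<40)&(abs(l[:,1]-40)<110)
for nm,k in (('fence back',m),('mould back',M)):
    q=l[k];s=[];h=[]
    for b in range(-180,230,6):
        t=(q[:,1]>=b)&(q[:,1]<b+6)
        if t.sum()>5: s.append(b+3);h.append(np.percentile(q[t,0],96))
    f=np.polyfit(s,h,1); print(nm,f[0].round(4),np.polyval(f,40).round(1),min(s),max(s))
a,b=load('s14')['img'].astype(int),load('s15')['img'].astype(int)
print('mould end diff s14->s15',abs(a[240:280,270:330]-b[240:280,270:330]).mean())
E
python3 -m inch '[[[0,0,0,0,0,0],[0,0,0,0,0,0],[0,0,0,0,0,0],[0,0,0,0,0,0]]]' >/dev/null
python3 - <<'E'
from h import *
snap('scene','s16');a,b=load('s16')['img'].astype(int),load('s15')['img'].astype(int)
print('diff',abs(a[200:300,180:330]-b[200:300,180:330]).mean(),abs(a[200:300,180:330]-b[200:300,180:330]).max())
E
```

```text
fence back 0.0096 10.9 -177 189
mould back 0.0136 -16.4 -51 129
mould end diff s14->s15 7.778472222222222
diff 0.6066 45
```

The wrist view agrees: moulding and fence are parallel within 0.004 rad, and nothing is moving. Handing in.

```bash
python3 -c "
from h import *
print(sign_off())"
```

```text
the job is handed in; nothing more can be done
None
```

The job is handed in: the stop is upright on its seat, and the moulding lies along the fence with its end against the nose. No verdict was reported.

**Stop:** My first level push jammed. The wrist force peaked at about 20 N in total (16 N sideways, 11 N up), right at the limit, so I backed off. I then followed the blade's arc at 3–4 N, and it went over dead centre and snapped upright.

**Moulding:** I squared it to the fence, slid it in and pressed its end to the nose at about 5–6 N at the wrist for roughly a second. That figure includes a little friction. I eased off slightly, opened the fingers and withdrew.

**Last checks:**

| Check | Result |
|---|---|
| Moulding centre from the fence's origin | -35.1 mm in x, in both the top and scene views (allowed -37.5 to -31) |
| Angle to the fence | within 0.004 rad in all three views |
| Height of moulding top | 41–42 mm, so flat on the bench |
| Stop | thumb bar over the pin at full height, 81 mm |
| Nose | end against it and about 2.5 mm sunk, estimated from positions |
| Movement | none seen between the last two pictures, about half a second apart |
| Other things on the bench | offcut, tin, sanding block and brush look unmoved; the rest I did not compare |

**Disagreements:** The top and scene cameras place the fence's origin about 5 mm apart in x, so I measured the moulding relative to the fence within each view. A rough edge reading by hand from the wrist view gave an odd angle for the moulding. I put this down to poorly picked pixels, and a proper edge fit did not confirm it. I had no direct force reading between the moulding and the nose after letting go.

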